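# Change over a duplex air filter and bleed the spent one

### The job

This compressed-air set has two parallel filters and only one is in service: the one whose long ball-valve lever lies along its pipe; its element is due for replacement. Change over without interrupting the air: first turn the standby filter's long lever fully open, then turn the long lever of the filter that was in service fully shut, and then bleed that shut-off filter by easing the short lever of its own bleed cock slowly all the way open. Bring every lever right to its stop, leave the other bleed cock shut, and do not disturb the things lying around the set.

Things in the scene. Friction and masses are not known exactly. Their poses are not given: they have to be found in the camera images.
- valve_a (a joint): Angle (rad) of the long ball-valve lever of leg a: 0 = shut at its stop (across the pipe), 1.571 = open at its stop (along the pipe). Opens anticlockwise seen from above about a vertical stem; steady friction, about 6 N at the sleeve; stays where left; may start a few degrees off a stop. Legs a and b are alike; either may stand left or right.
- valve_b (a joint): The same for the long lever on filter leg b.
- bleed_a (a joint): Angle (rad) of the short bleed-cock lever on top of leg a's filter: 0 = shut (across its little pipe), 1.571 = open at its stop (along its little pipe, back over the filter head). Opens anticlockwise seen from above about a vertical stem; steady friction, about 3 N at the sleeve; stays where left. Open it slowly: never faster than 2 rad/s.
- bleed_b (a joint): The same for the bleed cock of leg b.
- valve_a_stem (a point): Point on the turning axis of leg a's long lever, at sleeve height (210 mm above the bench). Fixed: x axis along the pipe with the flow (away from the robot), z up. Shut, the lever points along this +y; open, along this -x.
- valve_a_sleeve (a point): Middle of the black sleeve of leg a's long lever, 85 mm from the stem axis; moves with the lever. The sleeve is a level bar 76 mm long, 22 mm wide, 11 mm thick, its ends 49 and 125 mm from the axis, underside about 205 mm above the bench; about 35 mm of free space below it down to the pipe.
- valve_b_stem (a point): As valve_a_stem, for leg b. The two legs lie parallel, 200 mm apart.
- valve_b_sleeve (a point): As valve_a_sleeve, for leg b.
- bleed_a_stem (a point): Point on the turning axis of leg a's bleed lever, at sleeve height (238 mm above the bench); fixed, axes as valve_a_stem and 105 mm along x, 35 mm along y from it. Shut, the lever points along this -x; open, along -y. Cock and elbow below it reach up to 215 mm, its stem 227 mm; a silencer points to +y. The filter head tops out at 182 mm.
- bleed_a_sleeve (a point): Middle of the black sleeve of leg a's bleed lever, 45 mm from its stem axis; moves with the lever. The sleeve is a level bar 42 mm long, 14 mm wide, 9 mm thick, its ends 24 and 66 mm from the axis, underside about 233 mm above the bench.
- bleed_b_stem (a point): As bleed_a_stem, for leg b.
- bleed_b_sleeve (a point): As bleed_a_sleeve, for leg b.
- skid: The fixed set: grey base plate 440 x 400 mm, two header pipes across it on blue posts (centre lines 155 mm up, 155 mm on the robot's side of the long-lever stems and 215 mm beyond them), a round gauge 213 mm high on the far header. Origin on the bench midway between the two long-lever stems; axes parallel to theirs.
- element: Bystander, leave alone: a new pleated filter element standing upright beside the set, diameter 54 mm, 128 mm high. Origin at the centre of its underside.
- spray: Bystander, leave alone: a can of leak-detection spray standing upright, diameter 60 mm, 170 mm high. Origin at the centre of its underside.
- spanner: Bystander, leave alone: a steel spanner 200 mm long lying on the bench. Origin at its underside.

How it is judged:
By the outcome, as a careful person would: the job done as asked, in the order asked, and still so for the second after the job is handed in, with the robot touching nothing.
It also fails if it takes over 69 s, if anything falls off the work surface, if the arm or the gripper's body presses on something with over 40 N, if the wrist force passes 120 N, or if a joint passes its speed limit or range.

### The arm

A 6-joint arm with a two-finger parallel gripper is mounted at the origin on the work surface. World frame = base frame: x ahead of the robot, y to its left, z up, the work surface at z = 0. Lengths are in m, angles in rad, forces in N, time in s.
With the tool pointing down it reaches from about 0.35 to 0.975 m from the base axis. Payload 7.1 kg.
Tool frame: the origin (TCP) lies between the finger pads; the fingertips stand 17 mm ahead of it and the grasp point (between the pads) lies 2 mm behind it; z points along the fingers, y is the line along which they close (so a half turn about z gives the same grasp; the last joint's range is limited). The gripper opens to 88 mm and grips with 3 to 60 N. Pads are 20 mm wide; open, the fingers measure 115 mm over their backs; the gripper's body (75 mm by 178 mm) begins 61 mm behind the grasp point.
Start: joints at [1.307, 0.423, 1.63, -0, 1.089, -0.019], TCP at [0.151, 0.606, 0.24] pointing down, gripper open.
Joint ranges: [-3, 3], [-0.9, 2.11], [0.09, 2.58], [-1.31, 4.45], [0.11, 2.69], [-2.54, 2.54]. Speed limits (rad/s): [2.39, 2.39, 3.01, 3.14, 3.14, 3.14].

### API

Orientations are given as [roll, pitch, yaw] about the fixed x, y, z axes, in that order (R = Rz(yaw) Ry(pitch) Rx(roll)).
In Python, from cell import status, vision, workorder gives the robot as it stands.
- The arm moves only by the tool jog_arm, never from a script. Its argument "targets" is a list of rows, each a list of 5 numbers: the shift along the tool's x, y, z in m, then the turn about the tool's z in rad, then the gripper command: -1 is fully open, 1 is shut, values between are in proportion. In form: [[x, y, z, roll, grip], ...]. A call has 1 to 5 rows; each row is the pose to reach, as a shift and turn from the pose commanded when the call began, along the tool's axes at that moment; what a row does not reach only later rows make up. A row lasts 1/12 s, in which the tool goes at most 41.7 mm and 7.16 degrees, less where a joint would pass 70% of its speed; a pose out of reach is approached as far as the arm can. A call with a gripper value outside its range is refused whole. The fingers move at their own pace and stop on an object; "squeeze" is the grip in N (left out, the last holds). Time passes only in rows, so rows that repeat a pose let the fingers close. It gives the time, the measured TCP pose, the force, the opening and the grip force at its end, in the units of the state.
- status.get_state(): the state, without advancing time (a new reading comes with each control period).
- vision.read_camera(name): name is "side" or "top" or "wrist"; returns the picture (384x512x3 uint8, blue, green, red); there is no depth.
- vision.camera_model(name): a dict with "camera_matrix" (3x3 intrinsics, pixels), "k1" (the pictures are not rectified: a ray, as slopes to the right and down, at radius r is drawn at 1 + k1 r^2 times it, then the intrinsics apply), "pose" (4x4, takes a point from camera to world coordinates). Camera axes: x right, y up, looking along -z (the intrinsics and any distortion apply to the point x, -y, -z); pixel columns grow to the right and rows downward; lengths in m; the calibration is good to about 2 mm. A picture is of the moment at which its call begins: read the wrist's pose just before it. camera_model takes no time and is no camera call; for the wrist camera it gives the pose at the moment of the call.
- workorder.job_done(): hands the job in; it is judged then, once.
Trained networks look in the newest picture that a camera, given by its name, has taken for a name from the list of things; names that differ only in an ending like _2 or _b are one class to them, and where a whole thing is asked for, a point or a joint stands for the part that bears it (a point fixed in the world has none). Each returns a list of dicts, best first, with "confidence" (0 to 1); they miss things now and then, are a little off and sometimes report something else, mostly with a low value. They report only what shows in the picture. A call takes as long as a camera call.
- vision.spot_in(thing, camera): "bbox" ([left, top, right, bottom] in pixels, round what is visible of it).
- vision.cut_out(thing, camera): "pixels" (384x512 bool, what is visible of it) and "bbox" ([left, top, right, bottom] in pixels, round what is visible of it).
- vision.tip_of(thing, camera): "pixel" ([column, row] in pixels: a listed point, or the origin of a listed thing).
The state is a dict: "t": time; "joint_positions": joint angles; "qvel": joint speeds; "tau": joint torques, N m; "ee_pos": TCP position; "ee_rot": TCP orientation; "force": force on the tool from outside, world axes, zero at the start; "wrist_torque": the same for the moment, N m; "finger_gap": opening from 0.0 (shut) to 1.0 (fully open); "grip_force": force on a finger pad.
Only numpy, scipy, OpenCV 4.12 (cv2) and the standard library are available. Lean on these libraries where they do the work, as an engineer would, in place of code of your own. Each camera call takes 0.05 s, during which the arm holds its last target. There are 200 camera calls.

## Working session

There is one attempt and no reset: what is moved stays moved. The work goes in short steps, Python scripts to look and compute and a tool call to move; the robot and the scene stay as the last step left them, time stands still between calls to the robot, and variables do not carry over. Pictures are saved under pics/ and viewed, at most 10 in all, crops included, and the job is handed in when it is done.

Besides the shell and the picture viewer there is one more tool, called after "Emit:" as a command line: name --pt "numbers of a row" for each row, then --argument value for the rest. jog_arm: Moves the arm, as the interface text tells. Its arguments: {"type":"object","properties":{"targets":{"type":"array"},"squeeze":{"type":"number"}},"required":["targets"]}

```bash
mkdir -p pics; ls; cat > h.py <<'E'
import numpy as np, cv2
from cell import status, vision, workorder
def ray(cam,px,M=None):
    m=M or vision.camera_model(cam); K=np.array(m["camera_matrix"]); P=np.array(m["pose"])
    d=np.array([(px[0]-K[0,2])/K[0,0],(px[1]-K[1,2])/K[1,1]]); u=d.copy()
    for _ in range(20): u=d/(1+m["k1"]*(u@u))
    return P[:3,3],P[:3,:3]@np.array([u[0],-u[1],-1])
def atz(cam,px,z,M=None):
    o,d=ray(cam,px,M); return o+d*(z-o[2])/d[2]
def proj(cam,p,M=None):
    m=M or vision.camera_model(cam); K=np.array(m["camera_matrix"]); P=np.array(m["pose"])
    c=P[:3,:3].T@(np.array(p)-P[:3,3]); u=np.array([c[0],-c[1]])/-c[2]; u=u*(1+m["k1"]*(u@u))
    return K[:2,:2]@u+K[:2,2]
E
python3 - <<'E'
from h import *
s=status.get_state(); print({k:np.round(v,3) for k,v in s.items()})
for c in ("top","side"):
    cv2.imwrite(f"pics/{c}0.png",vision.read_camera(c))
    for t,z in (("valve_a_stem",.21),("valve_a_sleeve",.21),("bleed_a_stem",.238),("bleed_a_sleeve",.238),("skid",0),("element",0),("spray",0),("spanner",0)):
        for r in vision.tip_of(t,c)[:3]: print(c,t,round(r["confidence"],2),np.round(r["pixel"]),np.round(atz(c,r["pixel"],z),3))
E
```

```text
pics
{'t': np.float64(0.0), 'joint_positions': array([ 1.307,  0.424,  1.631,  0.   ,  1.089, -0.019]), 'qvel': array([ 0.002, -0.   , -0.001, -0.001, -0.001, -0.001]), 'tau': array([-0.0000e+00, -5.4463e+01, -2.7366e+01,  6.4000e-02,  2.3000e-02,
       -0.0000e+00]), 'ee_pos': array([0.151, 0.606, 0.239]), 'ee_rot': array([-3.14 , -0.   ,  2.897]), 'force': array([ 0.379, -0.139, -0.289]), 'wrist_torque': array([ 0.012, -0.01 , -0.036]), 'grip_force': np.float64(0.0), 'finger_gap': np.float64(1.002)}
top valve_a_stem 0.67 [240. 207.] [0.512 0.039 0.21 ]
top valve_a_sleeve 0.64 [244. 234.] [0.434 0.025 0.21 ]
top valve_a_sleeve 0.43 [268. 208.] [ 0.509 -0.045  0.21 ]
top bleed_a_stem 0.76 [220. 171.] [0.615 0.097 0.238]
top bleed_a_stem 0.61 [239. 206.] [0.513 0.04  0.238]
top bleed_a_sleeve 0.54 [227. 187.] [0.568 0.075 0.238]
top skid 0.98 [269. 210.] [ 0.525 -0.056  0.   ]
top element 0.73 [182. 231.] [0.452 0.238 0.   ]
top spray 0.57 [347. 181.] [ 0.627 -0.324  0.   ]
top spanner 0.81 [370. 218.] [ 0.5   -0.397  0.   ]
side valve_a_sleeve 0.74 [211. 197.] [0.423 0.036 0.21 ]
side bleed_a_stem 0.7 [259. 158.] [0.617 0.079 0.238]
side bleed_a_sleeve 0.57 [245. 160.] [0.576 0.092 0.238]
side skid 0.59 [258. 249.] [ 0.53  -0.045 -0.   ]
side skid 0.26 [264. 203.] [0.671 0.119 0.   ]
side element 0.8 [196. 206.] [ 0.469  0.239 -0.   ]
side spray 0.73 [346. 296.] [ 0.628 -0.329 -0.   ]
side spanner 0.87 [331. 335.] [ 0.508 -0.393  0.   ]
```

View pics/top0.png

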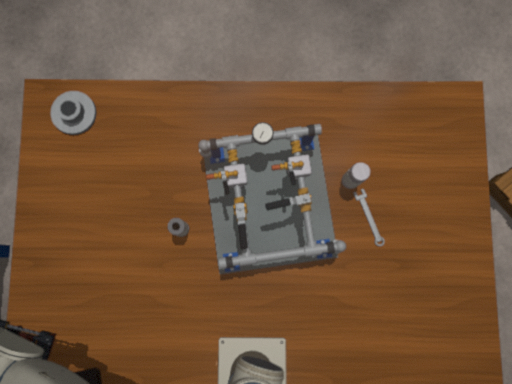

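View pics/side0.png

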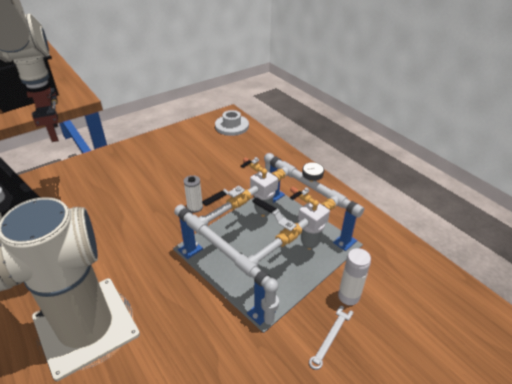

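The top view shows the left leg in service: its lever lies along the pipe, with the stem at (240,207) and the sleeve at (243,235). The right leg is on standby, with its sleeve at (280,205) pointing left. In the side view both bleed levers look shut. The set is yawed about 9°. Next I'll take a close wrist look.

```bash
python3 - <<'E'
from h import *
from scipy.spatial.transform import Rotation as R
s=status.get_state(); P=np.array(vision.camera_model("wrist")["pose"]); T=R.from_euler("xyz",s["ee_rot"]).as_matrix()
print("cam in tool",np.round(T.T@(P[:3,3]-s["ee_pos"]),3),"look",np.round(T.T@-P[:3,2],2),"right",np.round(T.T@P[:3,0],2)); print(vision.camera_model("wrist")["camera_matrix"])
tgt=np.array([.47,-.05,.45]); print("shift",np.round(T.T@(tgt-s["ee_pos"]),3))
for a in [(222,265),(340,245),(203,146),(320,128)]: print(np.round(atz("top",a,.155),3))
E
```

```text
cam in tool [ 0.084  0.001 -0.146] look [-0.3  -0.    0.95] right [0. 1. 0.]
[[276.36273024   0.         254.79307785]
 [  0.         276.36273024 194.79870765]
 [  0.           0.           1.        ]]
shift [-0.468 -0.56  -0.21 ]
[0.341 0.092 0.155]
[ 0.404 -0.266  0.155]
[0.71  0.157 0.155]
[ 0.77  -0.211  0.155]
```

Emit:
jog_arm --pt "-0.124 -0.148 -0.056 0 1" --pt "-0.124 -0.148 -0.056 0 1" --pt "-0.124 -0.148 -0.056 0 1" --pt "-0.124 -0.148 -0.056 0 1" --pt "-0.124 -0.148 -0.056 0 1" --squeeze 10

```text
t: 1.32
ee_pos: [0.2364, 0.4305, 0.2963]
ee_rot: [-3.142, 0.0, 2.897]
force: [0.3, 1.6, 0.0]
finger_gap: 0.657
grip_force: 0.0
```

Emit:
jog_arm --pt "-0.124 -0.148 -0.056 0 1" --pt "-0.124 -0.148 -0.056 0 1" --pt "-0.124 -0.148 -0.056 0 1" --pt "-0.124 -0.148 -0.056 0 1" --pt "-0.124 -0.148 -0.056 0 1"

```text
t: 1.73
ee_pos: [0.3208, 0.2569, 0.3527]
ee_rot: [3.141, 0.001, 2.897]
force: [0.3, -0.7, -0.8]
finger_gap: 0.278
grip_force: 0.0
```

Emit:
jog_arm --pt "-0.124 -0.148 -0.056 0 1" --pt "-0.124 -0.148 -0.056 0 1" --pt "-0.124 -0.148 -0.056 0 1" --pt "-0.124 -0.148 -0.056 0 1" --pt "-0.124 -0.148 -0.056 0 1"

```text
t: 2.15
ee_pos: [0.4054, 0.0831, 0.4089]
ee_rot: [3.141, 0.002, 2.896]
force: [1.0, 0.9, 0.1]
finger_gap: 0.006
grip_force: 0.0
```

Emit:
jog_arm --pt "-0.096 -0.116 -0.042 0.6 1" --pt "-0.096 -0.116 -0.042 0.6 1" --pt "-0.096 -0.116 -0.042 0.6 1" --pt "-0.096 -0.116 -0.042 0.6 1" --pt "-0.096 -0.116 -0.042 0.6 1"

```text
t: 2.57
ee_pos: [0.4721, -0.0547, 0.4513]
ee_rot: [3.14, 0.004, 2.286]
force: [0.1, 0.5, 0.1]
finger_gap: 0.003
grip_force: 0.0
```

Emit:
jog_arm --pt "0 0 0 0.56 1" --pt "0 0 0 0.56 1" --pt "0 0 0 0.56 1" --pt "0 0 0 0.56 1" --pt "0 0 0 0.56 1"

```text
t: 2.98
ee_pos: [0.4697, -0.0504, 0.4497]
ee_rot: [3.141, 0.0, 1.73]
force: [-1.2, -0.2, -0.2]
finger_gap: 0.002
grip_force: 0.0
```

```bash
python3 - <<'E'
from h import *
M=vision.camera_model("wrist"); im=vision.read_camera("wrist"); cv2.imwrite("pics/w1.png",cv2.resize(im,(768,576)))
for t,z in (("valve_a_stem",.21),("valve_a_sleeve",.21),("bleed_a_stem",.238),("bleed_a_sleeve",.238),("skid",0)):
    for r in vision.tip_of(t,"wrist")[:3]: print(t,round(r["confidence"],2),np.round(r["pixel"]),np.round(atz("wrist",r["pixel"],z,M),4))
E
```

```text
valve_a_sleeve 0.95 [233. 103.] [0.4253 0.0343 0.21  ]
valve_a_sleeve 0.26 [350.  80.] [0.5723 0.0884 0.21  ]
bleed_a_stem 0.79 [393.  80.] [0.6156 0.0924 0.238 ]
bleed_a_sleeve 0.79 [350.  80.] [0.5638 0.0842 0.238 ]
skid 0.92 [280. 159.] [ 0.5265 -0.0635  0.    ]
```

View pics/w1.png

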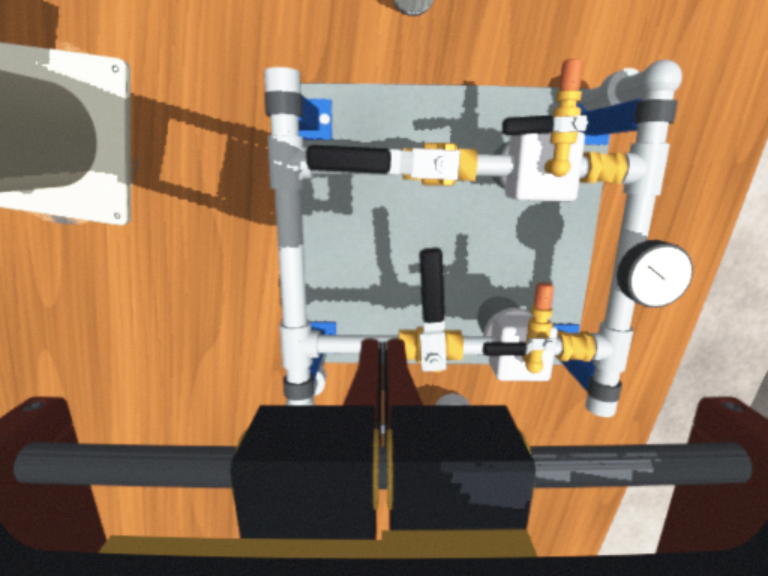

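The wrist view is clear. At 1.5x scale, the left stem is at (440,163) and its sleeve at (348,160). The right stem is at (432,358) and its sleeve at (432,285). The left bleed lever is at (530,125).

```bash
python3 - <<'E'
from h import *
M=vision.camera_model("wrist")
for n,p,z in (("Ls",(440,163),.215),("Lsl",(348,160),.216),("Rs",(432,360),.215),("Rsl",(432,285),.216),("Lb",(580,124),.243),("Lbs",(530,125),.243),("Rb",(545,346),.243),("Rbs",(505,349),.243)):
    print(n,np.round(atz("wrist",np.array(p)/1.5,z,M),4))
E
```

```text
Ls [0.5046 0.0404 0.215 ]
Lsl [0.4245 0.0292 0.216 ]
Rs [ 0.5364 -0.1482  0.215 ]
Rsl [ 0.52   -0.0702  0.216 ]
Lb [0.6056 0.089  0.243 ]
Lbs [0.5659 0.0809 0.243 ]
Rb [ 0.6319 -0.1033  0.243 ]
Rbs [ 0.5955 -0.1125  0.243 ]
```

Emit:
jog_arm --pt "-0.008 0.03 0 0 1" --pt "-0.016 0.06 0 0 1" --pt "-0.024 0.09 0 0 1" --pt "-0.024 0.09 0.04 0 1" --pt "-0.024 0.09 0.08 0 1"

```text
t: 3.7
ee_pos: [0.5654, -0.0595, 0.3704]
ee_rot: [3.136, 0.002, 1.738]
force: [0.1, -0.6, -0.4]
finger_gap: 0.01
grip_force: 0.0
```

Emit:
jog_arm --pt "0 0 0.04 0 1" --pt "0 0 0.08 0 1" --pt "0 0 0.08 0 1" --pt "0 0 0.08 0 1"

```text
t: 4.03
ee_pos: [0.5616, -0.059, 0.2885]
ee_rot: [-3.137, -0.001, 1.738]
force: [0.7, 0.2, 0.3]
finger_gap: 0.009
grip_force: 0.0
```

```bash
python3 - <<'E'
from h import *
s=status.get_state(); print(s["ee_pos"],s["ee_rot"],s["force"])
M=vision.camera_model("wrist"); im=vision.read_camera("wrist"); cv2.imwrite("pics/w2.png",im)
for t,z in (("valve_a_sleeve",.21),("bleed_a_stem",.238),("bleed_a_sleeve",.238)):
    for r in vision.tip_of(t,"wrist")[:3]: print(t,round(r["confidence"],2),np.round(r["pixel"]),np.round(atz("wrist",r["pixel"],z,M),4))
tip=s["ee_pos"]+[0,0,-.017]; print(proj("wrist",tip,M), proj("wrist",tip-[0,0,.09],M))
E
```

```text
[ 0.56157835 -0.05903558  0.28852026] [-3.13733679e+00 -1.29105511e-03  1.73758939e+00] [0.73521517 0.1694363  0.30730786]
valve_a_sleeve 0.73 [102.  72.] [0.4269 0.031  0.21  ]
bleed_a_stem 0.94 [374.  17.] [0.6109 0.0913 0.238 ]
bleed_a_stem 0.73 [101.  69.] [0.4409 0.032  0.238 ]
bleed_a_sleeve 0.61 [297.  18.] [0.563  0.0822 0.238 ]
[256.94805435 242.7486451 ] [256.62272253 199.44040575]
```

View pics/w2.png

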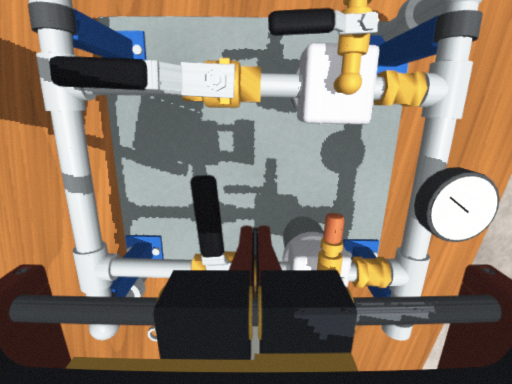

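The finger target at sleeve height is about (257,208). The sleeve's right edge is at about column 221, so it is clear to descend.

```bash
python3 - <<'E'
from h import *
M=vision.camera_model("wrist")
for n,p,z in (("Rsl end",(203,178),.216),("Rsl in",(213,254),.216),("Ls",(214,80),.215),("Lsl far",(52,72),.216),("Lsl near",(148,74),.216),("Lb",(367,22),.24),("Lb far",(270,22),.243),("Lb near",(333,20),.243)):
    print(n,np.round(atz("wrist",p,z,M),4))
E
```

```text
Rsl end [ 0.5162 -0.0385  0.216 ]
Rsl in [ 0.533  -0.1075  0.216 ]
Ls [0.5156 0.0382 0.215 ]
Lsl far [0.3931 0.0251 0.216 ]
Lsl near [0.4663 0.0345 0.216 ]
Lb [0.6112 0.0882 0.24  ]
Lb far [0.5499 0.0762 0.243 ]
Lb near [0.5887 0.0843 0.243 ]
```

Emit:
jog_arm --pt "0 0 0.04 0 1" --pt "0 0 0.078 0 1" --pt "0 0 0.078 0 1"

```text
t: 4.48
ee_pos: [0.5598, -0.0588, 0.208]
ee_rot: [-3.135, -0.002, 1.737]
force: [-1.8, 0.9, 0.3]
finger_gap: 0.005
grip_force: 0.0
```

Emit:
jog_arm --pt "0 -0.015 0 0 1" --pt "0.001 -0.029 0 0 1" --pt "-0.001 -0.052 0 0 1" --pt "-0.009 -0.074 0 0 1" --pt "-0.024 -0.095 0 0 1"

```text
t: 4.9
ee_pos: [0.4758, -0.0981, 0.2154]
ee_rot: [3.133, 0.002, 1.738]
force: [8.8, 2.5, -0.6]
finger_gap: 0.007
grip_force: 3.7
```

Emit:
jog_arm --pt "-0.014 -0.012 0 0 1" --pt "-0.029 -0.02 0 0 1" --pt "-0.036 -0.023 0 0 1" --pt "-0.041 -0.024 0 0 1" --pt "-0.041 -0.024 0 0 1"

```text
t: 5.32
ee_pos: [0.4578, -0.144, 0.2149]
ee_rot: [3.137, 0.002, 1.736]
force: [0.9, -0.2, 0.7]
finger_gap: -0.0
grip_force: 0.0
```

Emit:
jog_arm --pt "-0.003 0 0 0 1" --pt "-0.006 0 0 0 1" --pt "-0.006 0 0 0 1"

```text
t: 5.57
ee_pos: [0.4575, -0.1486, 0.2132]
ee_rot: [3.14, -0.0, 1.737]
force: [-0.5, 3.6, 4.1]
finger_gap: 0.003
grip_force: 1.7
```

Emit:
jog_arm --pt "-0.003 0 0 0 1" --pt "-0.005 0 0 0 1" --pt "-0.005 0 0 0 1"

```text
t: 5.82
ee_pos: [0.4575, -0.1493, 0.2131]
ee_rot: [3.141, -0.009, 1.735]
force: [-2.0, 29.1, 15.6]
finger_gap: 0.003
grip_force: 14.6
```

Standby valve is fully open: the arm stalled at 29 N with the lever at 90°. Now I'll slide across to the left lever.

Emit:
jog_arm --pt "0.02 0 0 0 1" --pt "0.06 0 0 0 1" --pt "0.1 0 0 0 1" --pt "0.14 0 0 0 1" --pt "0.156 0 0 0 1"

```text
t: 6.23
ee_pos: [0.4311, 0.003, 0.2124]
ee_rot: [3.141, -0.0, 1.739]
force: [0.1, 0.2, -0.8]
finger_gap: 0.006
grip_force: 0.0
```

```bash
python3 - <<'E'
from h import *
s=status.get_state(); print(s["ee_pos"],s["ee_rot"],s["force"])
ex=np.array([.986,.165]);ey=np.array([-.165,.986]); d=s["ee_pos"][:2]-[.510,.043]; print("ey,ex",d@ey,d@ex)
cv2.imwrite("pics/t3.png",cv2.resize(vision.read_camera("top")[110:290,180:380],(800,720))[:600])
cv2.imwrite("pics/w3.png",vision.read_camera("wrist"))
E
```

```text
[0.43105843 0.0030061  0.21242222] [ 3.14139947e+00 -8.54000242e-05  1.73886704e+00] [ 0.1191685   0.20268671 -0.77947449]
ey,ex -0.026408625063634106 -0.08443537775817876
```

View pics/w3.png

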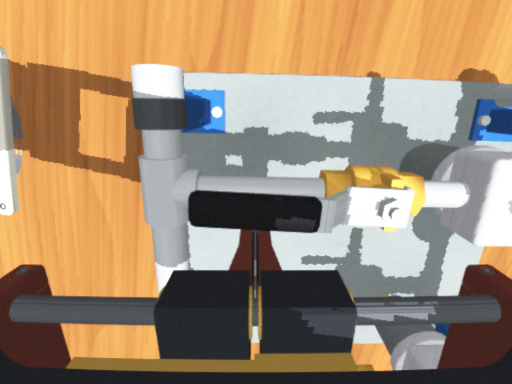

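The left sleeve spans columns 190–325 at row 210, with the finger just behind it at column 255. Pushing it shut.

Emit:
jog_arm --pt "0.012 -0.003 0 0 1" --pt "0.025 -0.006 0 0 1" --pt "0.047 -0.005 0 0 1" --pt "0.068 0.003 0 0 1" --pt "0.088 0.017 0 0 1"

```text
t: 6.75
ee_pos: [0.4342, 0.0882, 0.2124]
ee_rot: [-3.141, 0.003, 1.737]
force: [-0.3, -8.8, 1.0]
finger_gap: 0.009
grip_force: 3.3
```

Emit:
jog_arm --pt "0.01 0.01 0 0 1" --pt "0.016 0.019 0 0 1" --pt "0.022 0.032 0 0 1" --pt "0.024 0.038 0 0 1" --pt "0.024 0.038 0 0 1"

```text
t: 7.17
ee_pos: [0.4688, 0.1191, 0.2117]
ee_rot: [-3.141, 0.001, 1.737]
force: [0.1, -1.0, 0.2]
finger_gap: 0.005
grip_force: 0.0
```

Emit:
jog_arm --pt "0 0.003 0 0 1" --pt "0 0.006 0 0 1" --pt "0 0.006 0 0 1"

```text
t: 7.42
ee_pos: [0.473, 0.1204, 0.2116]
ee_rot: [-3.14, -0.001, 1.736]
force: [-3.1, 1.7, 1.4]
finger_gap: 0.007
grip_force: 1.6
```

Emit:
jog_arm --pt "0 0.003 0 0 1" --pt "0 0.005 0 0 1" --pt "0 0.005 0 0 1"

```text
t: 7.67
ee_pos: [0.4776, 0.1214, 0.2115]
ee_rot: [-3.139, -0.001, 1.736]
force: [-5.2, 3.4, 1.0]
finger_gap: 0.002
grip_force: 2.1
```

Emit:
jog_arm --pt "0 0.003 0 0 1" --pt "0 0.005 0 0 1" --pt "0 0.005 0 0 1"

```text
t: 7.92
ee_pos: [0.4803, 0.122, 0.2113]
ee_rot: [-3.134, -0.001, 1.736]
force: [-14.1, 2.7, 8.1]
finger_gap: 0.004
grip_force: 6.5
```

Emit:
jog_arm --pt "0 0.002 0 0 1" --pt "0 0.003 0 0 1" --pt "0 0.003 0 0 1"

```text
t: 8.17
ee_pos: [0.4805, 0.1221, 0.2113]
ee_rot: [-3.129, -0.001, 1.736]
force: [-23.8, 1.8, 17.5]
finger_gap: 0.009
grip_force: 12.0
```

In-service valve is shut, at its stop (24 N with no further motion). Next I'll back off, lift, and go over the left bleed cock.

Emit:
jog_arm --pt "0 -0.015 0 0 1" --pt "0 -0.025 -0.01 0 1" --pt "0 -0.025 -0.05 0 1" --pt "0 -0.025 -0.09 0 1" --pt "0 -0.025 -0.09 0 1"

```text
t: 8.58
ee_pos: [0.4658, 0.1191, 0.3091]
ee_rot: [3.128, -0.001, 1.736]
force: [1.1, -1.2, 0.3]
finger_gap: 0.001
grip_force: 0.0
```

```bash
python3 - <<'E'
from h import *
s=status.get_state(); print(s["ee_pos"],s["ee_rot"],s["force"])
M=vision.camera_model("wrist"); im=vision.read_camera("wrist"); cv2.imwrite("pics/w4.png",im)
for t,z in (("valve_a_sleeve",.21),("bleed_a_stem",.238),("bleed_a_sleeve",.238)):
    for r in vision.tip_of(t,"wrist")[:3]: print(t,round(r["confidence"],2),np.round(r["pixel"]),np.round(atz("wrist",r["pixel"],z,M),4))
y=s["ee_rot"][2]; d=np.array([.557,.110])-s["ee_pos"][:2]
print("tool shift",d@[np.cos(y),np.sin(y)],d@[np.sin(y),-np.cos(y)])
E
```

```text
[0.46577027 0.1191431  0.30905053] [ 3.12842692e+00 -1.02503144e-03  1.73639744e+00] [ 1.05244384 -1.21358635  0.25798178]
valve_a_sleeve 0.77 [289. 204.] [0.4976 0.122  0.21  ]
bleed_a_stem 0.59 [409. 266.] [0.6135 0.0896 0.238 ]
bleed_a_sleeve 0.65 [354. 266.] [0.5626 0.0822 0.238 ]
tool shift -0.024056801075475302 0.0884744646980993
```

View pics/w4.png

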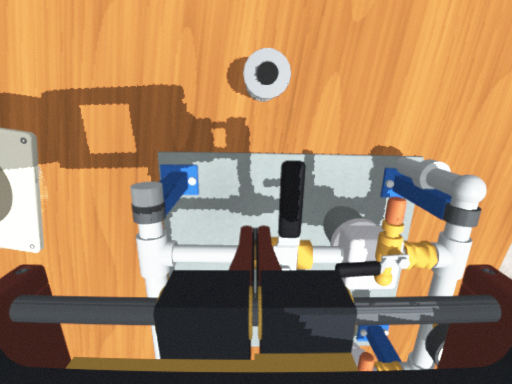

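The left long lever now lies squarely across its pipe, with its sleeve at (291,200). The bleed lever is at (357,269) and its stem at (395,262).

Emit:
jog_arm --pt "-0.008 0.03 0 0 1" --pt "-0.016 0.06 0 0 1" --pt "-0.024 0.089 0 0 1" --pt "-0.024 0.089 0.02 0 1" --pt "-0.024 0.089 0.02 0 1"

```text
t: 9.2
ee_pos: [0.5524, 0.1088, 0.2769]
ee_rot: [-3.134, 0.0, 1.736]
force: [-1.1, -0.0, -0.2]
finger_gap: 0.004
grip_force: 0.0
```

```bash
python3 - <<'E'
from h import *
s=status.get_state(); print(s["ee_pos"],s["ee_rot"],s["force"])
M=vision.camera_model("wrist"); im=vision.read_camera("wrist"); cv2.imwrite("pics/w5.png",im)
for t,z in (("bleed_a_stem",.238),("bleed_a_sleeve",.238)):
    for r in vision.tip_of(t,"wrist")[:3]: print(t,round(r["confidence"],2),np.round(r["pixel"]),np.round(atz("wrist",r["pixel"],z,M),4))
print(proj("wrist",[*s["ee_pos"][:2],.225],M))
E
```

```text
[0.55235906 0.10883868 0.27686484] [-3.13427263e+00  3.28962740e-05  1.73588146e+00] [-1.12774782 -0.00323658 -0.23005197]
bleed_a_stem 0.8 [330. 262.] [0.6114 0.0912 0.238 ]
bleed_a_sleeve 0.74 [266. 261.] [0.5637 0.0834 0.238 ]
[257.03588749 221.78349096]
```

View pics/w5.png

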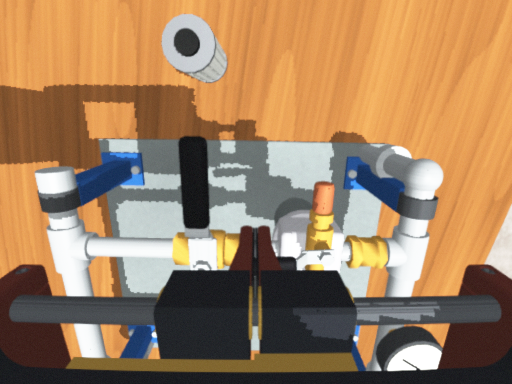

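The finger is beside the bleed sleeve, about 10 mm clear on its +y side. Descending.

Emit:
jog_arm --pt "0 0.003 0.015 0 1" --pt "0 0.003 0.03 0 1" --pt "0 0.003 0.037 0 1" --pt "0 0.003 0.037 0 1"

```text
t: 9.68
ee_pos: [0.555, 0.1101, 0.2436]
ee_rot: [-3.139, 0.0, 1.737]
force: [-0.3, -0.4, 0.6]
finger_gap: 0.007
grip_force: 0.0
```

Emit:
jog_arm --pt "-0.003 0.001 0.003 0 1" --pt "-0.006 0.001 0.003 0 1" --pt "-0.009 0.001 0.003 0 1" --pt "-0.012 0.001 0.003 0 1" --pt "-0.015 0.001 0.003 0 1"

```text
t: 10.1
ee_pos: [0.5601, 0.0955, 0.2423]
ee_rot: [3.141, -0.001, 1.736]
force: [-1.5, 3.7, 1.8]
finger_gap: 0.007
grip_force: 2.0
```

Emit:
jog_arm --pt "-0.003 0 0 0 1" --pt "-0.006 0 0 0 1" --pt "-0.009 0 0 0 1" --pt "-0.012 0 0 0 1" --pt "-0.015 0 0 0 1"

```text
t: 10.52
ee_pos: [0.5629, 0.0807, 0.2419]
ee_rot: [3.14, -0.0, 1.737]
force: [0.3, 4.9, 1.4]
finger_gap: 0.004
grip_force: 1.7
```

Emit:
jog_arm --pt "-0.003 0 0 0 1" --pt "-0.006 0 0 0 1" --pt "-0.009 0 0 0 1" --pt "-0.012 0.0005 0 0 1" --pt "-0.015 0.001 0 0 1"

```text
t: 10.93
ee_pos: [0.5656, 0.0657, 0.2414]
ee_rot: [-3.141, 0.0, 1.737]
force: [-0.3, 4.4, 0.0]
finger_gap: 0.009
grip_force: 1.5
```

Emit:
jog_arm --pt "-0.003 0.001 0 0 1" --pt "-0.0055 0.0025 0 0 1" --pt "-0.008 0.004 0 0 1" --pt "-0.0105 0.0055 0 0 1" --pt "-0.013 0.0075 0 0 1"

```text
t: 11.35
ee_pos: [0.5753, 0.0542, 0.2416]
ee_rot: [-3.141, 0.0, 1.737]
force: [-3.3, 3.0, 0.2]
finger_gap: 0.006
grip_force: 1.4
```

Emit:
jog_arm --pt "-0.0025 0.002 0 0 1" --pt "-0.005 0.004 0 0 1" --pt "-0.007 0.006 0 0 1" --pt "-0.009 0.008 0 0 1" --pt "-0.011 0.01 0 0 1"

```text
t: 11.77
ee_pos: [0.5871, 0.0451, 0.2416]
ee_rot: [-3.141, 0.0, 1.737]
force: [-1.5, 3.3, 0.4]
finger_gap: 0.005
grip_force: 1.3
```

Emit:
jog_arm --pt "-0.002 0.0025 0 0 1" --pt "-0.003 0.005 0 0 1" --pt "-0.004 0.0075 0 0 1" --pt "-0.005 0.0095 0 0 1" --pt "-0.005 0.0115 0 0 1"

```text
t: 12.18
ee_pos: [0.5994, 0.0419, 0.2416]
ee_rot: [-3.141, 0.001, 1.737]
force: [-3.0, -1.4, -0.1]
finger_gap: 0.007
grip_force: 1.4
```

Emit:
jog_arm --pt "0 0.002 0 0 1" --pt "0 0.004 0 0 1" --pt "0 0.006 0 0 1" --pt "0 0.006 0 0 1"

```text
t: 12.52
ee_pos: [0.6028, 0.0421, 0.2414]
ee_rot: [-3.135, 0.001, 1.737]
force: [-12.5, -5.6, 6.6]
finger_gap: 0.006
grip_force: 6.6
```

Emit:
jog_arm --pt "0 0.002 0 0 1" --pt "0 0.004 0 0 1" --pt "0 0.004 0 0 1"

```text
t: 12.77
ee_pos: [0.6032, 0.0421, 0.2413]
ee_rot: [-3.127, 0.001, 1.737]
force: [-25.8, -7.6, 16.2]
finger_gap: 0.004
grip_force: 13.7
```

It has reached its stop (26 N, no motion). Retreating and checking.

Emit:
jog_arm --pt "0 -0.01 0 0 1" --pt "0 -0.022 0 0 1" --pt "0 -0.022 -0.04 0 1" --pt "0 -0.022 -0.08 0 1" --pt "0 -0.022 -0.12 0 1"

```text
t: 13.18
ee_pos: [0.5876, 0.0403, 0.3631]
ee_rot: [3.141, 0.0, 1.737]
force: [1.5, -0.2, 0.0]
finger_gap: 0.004
grip_force: 0.0
```

Emit:
jog_arm --pt "0 -0.04 -0.01 0 1" --pt "0 -0.08 -0.04 0 1" --pt "0 -0.12 -0.07 0 1" --pt "0 -0.12 -0.08 0 1" --pt "0 -0.12 -0.08 0 1"

```text
t: 13.6
ee_pos: [0.4689, 0.0202, 0.447]
ee_rot: [3.132, 0.002, 1.737]
force: [1.0, 0.5, 1.0]
finger_gap: 0.006
grip_force: 0.0
```

```bash
python3 - <<'E'
from h import *
s=status.get_state(); print(s["ee_pos"],s["force"])
im=vision.read_camera("wrist"); cv2.imwrite("pics/w6.png",cv2.resize(im,(768,576)))
E
```

```text
[0.46891105 0.02019498 0.44701303] [1.03882617 0.48355937 0.95404969]
```

View pics/w6.png

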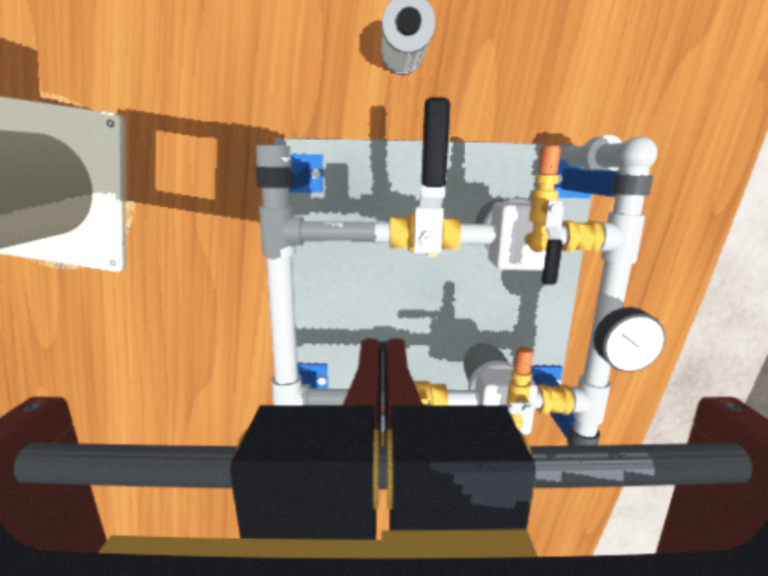

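The left long lever is across its pipe (435,140), and the left bleed lever is fully turned (552,262). The right leg is hidden, so I'll take one look at it.

Emit:
jog_arm --pt "-0.04 0 0 0 1" --pt "-0.08 0 0 0 1" --pt "-0.12 0 0 0 1" --pt "-0.15 0 0 0 1" --pt "-0.15 0 0 0 1"

```text
t: 14.07
ee_pos: [0.4954, -0.1319, 0.4397]
ee_rot: [-3.14, 0.001, 1.733]
force: [-0.6, 0.5, -0.2]
finger_gap: 0.008
grip_force: 0.0
```

```bash
python3 - <<'E'
from h import *
im=vision.read_camera("wrist"); cv2.imwrite("pics/w7.png",cv2.resize(im,(768,576)))
E
```

```text
(no output)
```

View pics/w7.png

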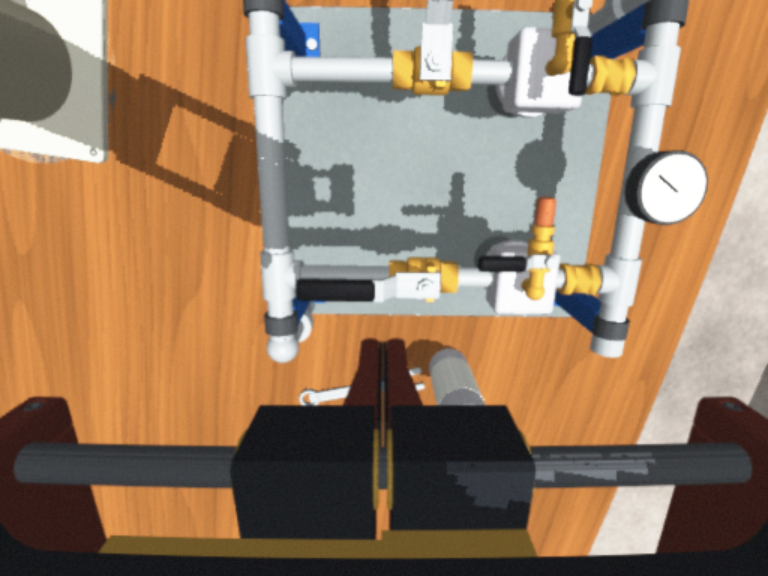

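The right long lever lies along its pipe (335,290). The right bleed is still shut (500,264), and the spray can and spanner are undisturbed. Handing in.

```bash
python3 -c "
from cell import workorder; print(workorder.job_done())"
```

```text
the job is handed in; nothing more can be done
None
```

I opened the standby (right) filter to its stop, shut the in-service (left) filter to its stop, and slowly bled the left filter fully open. The right bleed cock stayed shut, nothing lying around the set was disturbed, and I handed the job in at about 14 s; no verdict was shown.

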